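# Clip the water strainer's clamp shut in the bench pliers

### The arm

A 7-joint arm with a two-finger parallel gripper is mounted at the origin on the work surface. World frame = base frame: x ahead of the robot, y to its left, z up, the work surface at z = 0. Lengths are in mm, angles in degrees, forces in N, time in s.
With the tool pointing down it reaches from about 425 to 1025 mm from the base axis. Payload 9.4 kg.
Tool frame: the origin (TCP) lies on the centre line of the jaws, within the pads' length; the fingertips stand 25 mm ahead of it and the grasp point (between the pads) lies 6 mm ahead of it; z points along the fingers, x is the direction in which the jaws open and shut, and the axes are right-handed (so a half turn about z gives the same grasp; the last joint's range is limited). The gripper opens to 85 mm and grips with 20 to 120 N. Pads are 22 mm wide; open, the fingers measure 114 mm over their backs; the gripper's body (76 mm by 85 mm) begins 54 mm behind the grasp point. The pads swing forward as they close: fully open they stand 13 mm farther back than shut.
Start: joints at [70.72, 34.337, -0.143, 91.639, 0.103, 54.024, -4.572], TCP at [186.235, -700.672, 256.275] pointing down, gripper open.
Joint ranges: [-147.43, 147.43], [-19.82, 112.94], [-74.19, 73.91], [6.32, 146.72], [-59.91, 239.91], [6.04, 106.73], [-150.56, 150.56]. Speed limits (degrees/s): [127.2, 127.2, 172.46, 172.46, 180, 180, 180].

### API

Orientations are given as [roll, pitch, yaw] about the fixed x, y, z axes, in that order (R = Rz(yaw) Ry(pitch) Rx(roll)).
In Python, from cell import env gives the robot as it stands. Calls block until the motion is done:
- env.goto(position, orientation): joint-space move of the TCP to a pose.
- env.move_straight(position, max_speed=150, rotation=None): straight line of the TCP; rotation=None keeps the orientation; max_speed is the mean speed in mm/s.
- env.set_joints(angles): joint-space move.
- env.open_gripper() and env.grab(): open the fingers fully, or close them until they stop; the grip force is fixed at half the most.
- env.dwell(seconds).
- env.inverse_kinematics(position, orientation): joint angles nearest the present ones, or None.
- env.read_state(): the state.
- env.read_camera(name): name is "scene" or "side" or "wrist"; returns the picture (400x640x3 uint8, red, green, blue); there is no depth.
- env.calibration(name): a dict with "K" (3x3 intrinsics, pixels), "k1" (the pictures are not rectified: a ray, as slopes to the right and down, at radius r is drawn at 1 + k1 r^2 times it, then the intrinsics apply), "eye" and "orientation" of the camera in the world. Camera axes: x right, y up, looking along -z (the intrinsics and any distortion apply to the point x, -y, -z); pixel columns grow to the right and rows downward; lengths in mm; the calibration is good to about 2 mm. A picture is of the moment at which its call begins: read the wrist's pose just before it. calibration takes no time and is no camera call; for the wrist camera it gives the pose at the moment of the call.
A pose or a line that the arm cannot do raises env.PlanningError and nothing moves.
- env.finish_job(): hands the job in, once; it reports no verdict.
The state is a dict: "t": time; "q": joint angles; "joint_vel": joint speeds; "tau": joint torques, N m; "eef_pos": TCP position; "eef_rot": TCP orientation; "force": force on the tool from outside, world axes, zero at the start; "torque": the same for the moment, N m; "grip_width": finger opening in mm.
Only numpy, scipy, OpenCV 4.12 (cv2) and the standard library are available. Lean on these libraries where they do the work, as an engineer would, in place of code of your own. Each camera call takes 0.05 s, during which the arm holds its last target.

### The job

Put the strainer whose clamp is still open upright into the mouth of the loading channel, ears towards the pliers, and push it along past the spring rollers until it is fully home against the end stop. Then push the loose handle of the held pliers until the clamp snaps shut, and leave the strainer standing home in the channel with its clamp shut. Close the clamp with the pliers only, and do not disturb the finished strainer, the tamper, the cup near the handles, the jug or the jar.

Things in the scene. Friction and masses are not known exactly. Their poses are not given: they have to be found in the camera images.
- strainer_mid (a point): Centre, 42 mm over the underside, of the loose strainer to clamp: 0.3 to 0.6 kg, 84 mm tall, upright on the counter. Brass foot 44 x 44 mm, 28 mm tall; thin waist with a clamp ring (42 mm across); square brass head 28 x 28 mm, sides parallel to the foot's, 50 to 84 mm above the underside (grip here). x axis: the way its clamp ears point; z up.
- ears (a point): On the same strainer, between its two clamp ears, 34 mm along x from its axis, 38 mm above its underside; same axes. Ears: upright steel tabs 4 mm thick, 12 mm tall (32 to 44 mm up), reaching 41 mm from the axis. The ear on the -y side is fixed; the +y one splays out while open, its tip about 20 mm off the x axis. Below them the snap roller's bracket reaches 48 mm from the axis.
- clamp (a joint): Hinge of the strainer's moving clamp half (upright pin opposite the ears): 0 = open as at the start, 0.25 or slightly more = shut (ears parallel, 4 mm apart or less). A snap: a light spring holds it open; a pin under the moving ear must pass a small sprung roller in front of the foot (up to about 13 N at the ear); beyond about 0.19 it jumps shut and stays shut.
- nest (a point): On the channel's floor: where the centre of the strainer's underside must end, its foot's front then against the end stop (22 mm farther along x). x axis: loading direction, from the mouth to the pliers; z up. The floor is a plate 6 mm above the counter; two straight rails stand 46.5 mm apart, 14 mm above the floor. Channel and pliers are one fixed station whose place and yaw vary.
- mouth (a point): On the channel floor 78 mm before the nest on the same line, same axes: a good place for the strainer's underside centre when set down. The rails flare here: 46.5 mm apart from 32 mm farther along x, about 74 mm apart at the outer end, 19 mm back from this point.
- rollers (a point): On the channel's line, between two spring rollers (28 mm across, one in each rail), 27 mm before the nest, 7 mm above the floor. They stick 3.5 mm into the channel; the foot pushes them aside (5 to 12 N in all with its friction) and they close in behind it in its last 5 mm of travel, the push dropping, before it meets the end stop.
- pivot (a point): Pivot of the pliers, on the channel's line 80 mm beyond the nest, 44 mm above the counter; axes as the nest's, hinge upright. The pliers lie level, jaws towards the channel, handles along +x. The jaw on the -y side and the handle on the +y side are fixed in a block; the other jaw and handle swing as one piece.
- handle (a point): Point in the middle of the rubber grip of the loose handle (a round bar of 16 mm diameter), 112 mm from the pivot and 44 mm above the counter; the bar goes on 35 mm beyond it. x axis: along the bar, away from the pivot. Pushed along the nest's +y it closes the jaws. Nothing lies between it and the counter.
- pliers (a joint): Hinge of the loose handle: 0 = widest open (handle 76 mm to the -y side of the channel's line), 0.56 = fully closed stop (handle 22 mm to the -y side). Starts at 0 to 0.1. It stays where it is left (about 1 N to move at the handle); the jaw meets the clamp's ear at about 0.25, it then takes up to about 6 N, and the clamp snaps at about 0.49, when the push drops.
- done_mid (a point): Centre (42 mm up) of the finished strainer, same size and axes, its two ears already parallel. Stands upright among the strainer and tamper, 42 cm or more from the robot. Not to be moved.
- tamper_mid (a point): Centre of a steel coffee tamper, 56 mm across, 84 mm tall. Not to be moved.
- cup: White espresso cup, 62 mm across, 56 mm tall, on the robot's side of the pliers' handles; origin under its centre. Not to be moved.
- jug: Steel mug-shaped milk jug, 76 mm across with a handle, 95 mm tall, right of the pliers; origin under its centre. Not to be moved.
- jar: Glass sugar jar, 68 mm across, 85 mm tall, left of the channel's mouth; origin under its centre. Not to be moved.

How it is judged (in metres and radians):
On the way, in this order (a step that is already met when the one before it is completed fails the run):
1. the strainer is home in the channel, clamp still open, pliers still open (horizontal distance between strainer_mid and nest below 0.005 m and height (world z) of strainer_mid below 0.052 m and angle between strainer_mid's own z axis and vertical below 0.1 rad and value of joint clamp below 0.06 rad and value of joint pliers below 0.25 rad), for 0.2 s.
2. the pliers are pressed and the clamp has snapped shut while the strainer is home (value of joint clamp above 0.23 rad and value of joint pliers above 0.35 rad and horizontal distance between strainer_mid and nest below 0.007 m), for 0.1 s.
At the end, for the whole second after the job is handed in: The strainer stands upright (within 0.1 rad) on the channel floor, its axis within 7 mm of the nest, its clamp snapped shut (joint above 0.23), and the gripper touches nothing (value of joint clamp above 0.23 rad and horizontal distance between strainer_mid and nest below 0.007 m and height (world z) of strainer_mid below 0.052 m and angle between strainer_mid's own z axis and vertical below 0.1 rad and contact force between the fingers and anything else below 0.5 N).
It fails at once if the clamp is closed otherwise than by the pliers (value of joint clamp above 0.15 rad and value of joint pliers below 0.3 rad).
It fails at once if a bystander is moved by more than 30 mm (distance of any of done_mid, tamper_mid, cup, jug, jar from where it was at the start of the episode above 0.03 m).
It also fails if it takes over 61 s, if anything falls off the work surface, if the arm or the gripper's body presses on something with over 40 N, if the wrist force passes 120 N, or if a joint passes its speed limit or range.

## Working session

There is one attempt and no reset: what is moved stays moved. The work goes in short steps, each a Python script; the robot and the scene stay as the last script left them, time stands still between calls to the robot, and variables do not carry over. Pictures are saved under pics/ and viewed, and the job is handed in when it is done.

```bash
ls; mkdir -p pics; python3 - <<'E'
from cell import env
import cv2
print(env.read_state())
for n in ("scene","side","wrist"):
    im=env.read_camera(n); cv2.imwrite(f"pics/{n}0.png",im[:,:,::-1]); print(n,env.calibration(n))
E
```

```text
pics
{'t': 0.0, 'q': array([70.72154323, 34.38622167, -0.14650361, 91.68264042,  0.1030627 ,
       54.02357439, -4.57194861]), 'joint_vel': array([-0.00568811,  0.07026458,  0.02461648, -0.04265261,  0.03407335,
       -0.01992145, -0.01990447]), 'tau': array([ 1.41113119e-04, -7.76442504e+01,  1.56431437e+00, -2.58008444e+01,
        1.22114804e-02,  8.76457634e-03,  2.72570497e-05]), 'eef_pos': array([ 186.10283807, -700.24140074,  255.38457823]), 'eef_rot': array([ 1.79992078e+02,  9.19668293e-02, -7.51119178e+01]), 'force': array([ 0.35633602, -0.23527759, -1.18670351]), 'torque': array([0.00254304, 0.0087476 , 0.01747338]), 'grip_width': 85.3540789309392}
scene {'K': array([[485.09496338,   0.        , 317.17087762],
       [  0.        , 485.09496338, 186.3961534 ],
       [  0.        ,   0.        ,   1.        ]]), 'k1': -0.13899938167453676, 'eye': array([1572.32178986,  -38.11608869,  817.97520548]), 'orientation': array([54.42491722,  1.15457555, 86.62767802])}
side {'K': array([[428.6976002 ,   0.        , 327.2426699 ],
       [  0.        , 428.6976002 , 201.30002997],
       [  0.        ,   0.        ,   1.        ]]), 'k1': -0.002120337385495508, 'eye': array([ 474.80568761, -614.21932149,  691.4769507 ]), 'orientation': array([44.40318358,  0.84638469, -5.47789338])}
wrist {'K': array([[309.7589245 ,   0.        , 317.50838955],
       [  0.        , 309.7589245 , 198.26205668],
       [  0.        ,   0.        ,   1.        ]]), 'k1': -0.04700621860579337, 'eye': array([ 261.993361  , -680.22416817,  372.96540607]), 'orientation': array([-1.77142758e+01,  2.61885050e-03, -7.51169590e+01])}
```

View pics/scene0.png

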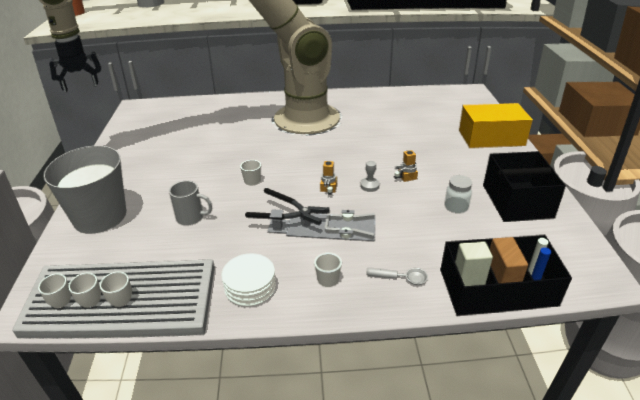

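View pics/side0.png

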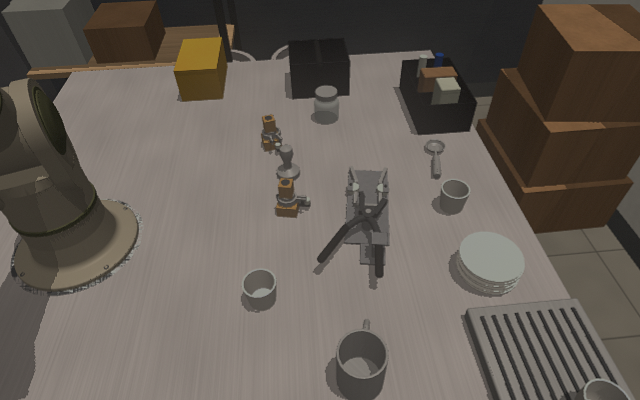

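View pics/wrist0.png

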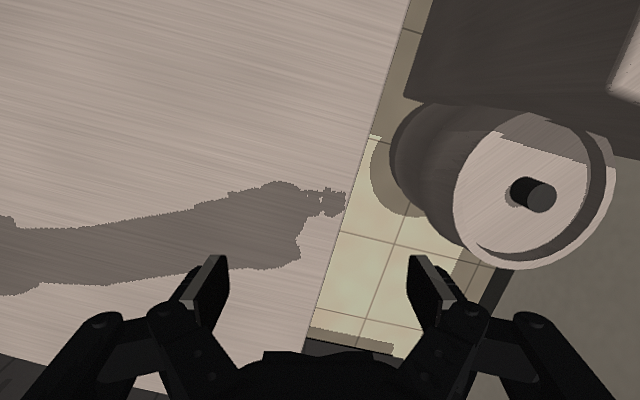

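```bash
cat > h.py <<'E'
import numpy as np, cv2
from scipy.spatial.transform import Rotation as R
def rays(cal,px):
    px=np.asarray(px,float).reshape(-1,1,2)
    K=cal["K"]; D=np.array([cal["k1"],0,0,0,0.])
    n=cv2.undistortPointsIter(px,K,D,None,None,(3,100,1e-12)).reshape(-1,2)
    d=np.c_[n[:,0],-n[:,1],-np.ones(len(n))]
    return R.from_euler("xyz",cal["orientation"],degrees=True).apply(d)
def onplane(cal,px,z):
    d=rays(cal,px); e=cal["eye"]
    return e+d*((np.asarray(z)-e[2])/d[:,2])[:,None]
def project(cal,P):
    Rm=R.from_euler("xyz",cal["orientation"],degrees=True)
    c=Rm.inv().apply(np.atleast_2d(P)-cal["eye"])
    c=c*[1,-1,-1]
    return cv2.projectPoints(c,np.zeros(3),np.zeros(3),cal["K"],np.array([cal["k1"],0,0,0,0.]))[0].reshape(-1,2)
def tri(c1,p1,c2,p2):
    d1=rays(c1,[p1])[0];d2=rays(c2,[p2])[0]
    A=np.c_[d1,-d2]; s=np.linalg.lstsq(A,c2["eye"]-c1["eye"],rcond=None)[0]
    a=c1["eye"]+s[0]*d1;b=c2["eye"]+s[1]*d2
    return (a+b)/2,np.linalg.norm(a-b)
E
python3 - <<'E'
import cv2
from h import *
from cell import env
s=cv2.imread("pics/scene0.png");d=cv2.imread("pics/side0.png")
cv2.imwrite("pics/sc_crop.png",cv2.resize(s[140:250,230:430],None,fx=4,fy=4,interpolation=cv2.INTER_CUBIC))
cv2.imwrite("pics/sd_crop.png",cv2.resize(d[100:290,240:440],None,fx=3.1,fy=3.1,interpolation=cv2.INTER_CUBIC))
S=env.calibration("scene");D=env.calibration("side")
print("pivot guess",tri(S,(311,211),D,(369,210)))
print("heads done/strainer",onplane(D,[(286,182),(269,117)],84), onplane(S,[(328,164),(409,153)],84))
print("cup",onplane(D,[(259,298)],10),"jar",onplane(D,[(326,115)],10),"jug",onplane(D,[(361,385)],10))
E
```

```text
pivot guess (array([607.25977925, -15.21186497,  47.85618543]), np.float64(8.035047437018134))
heads done/strainer [[442.7720461   44.28043899  84.        ]
 [407.67492954 284.33381796  84.        ]] [[442.67039666  43.79071671  84.        ]
 [405.04816964 280.4275544   84.        ]]
cup [[ 380.88171439 -181.37000806   10.        ]] jar [[557.04739926 384.91601309  10.        ]] jug [[ 542.62221329 -355.46702486   10.        ]]
```

View pics/sc_crop.png

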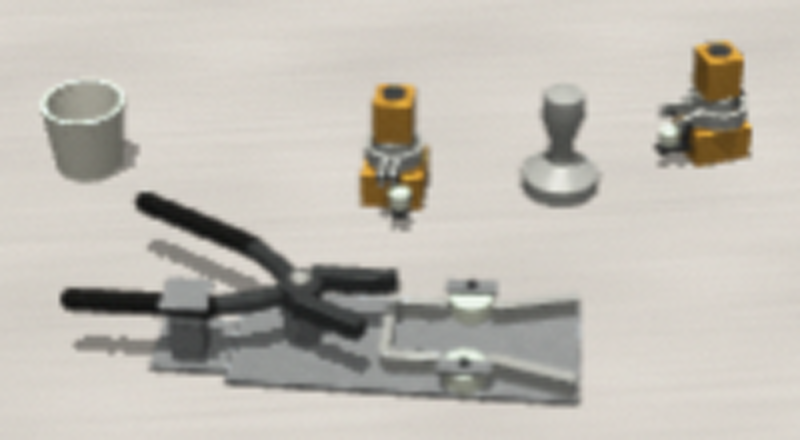

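View pics/sd_crop.png

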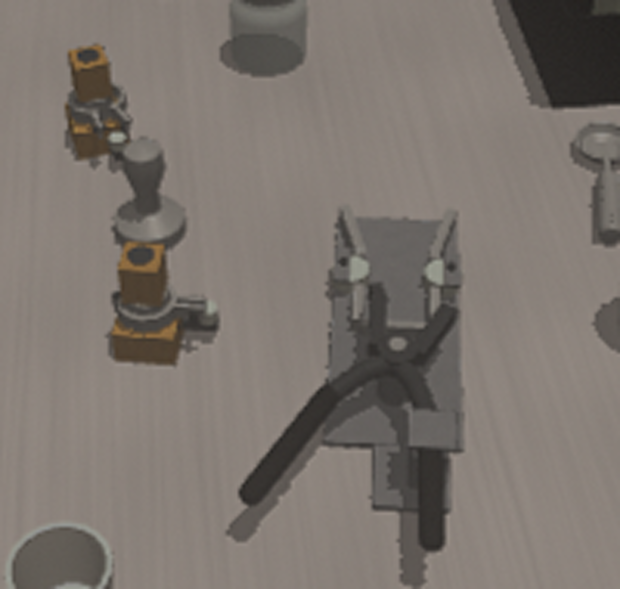

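```bash
python3 - <<'E'
from cell import env
import cv2
for yaw in (0,180):
  for p in ([440,262,260],[407,283,100],[600,150,200],[600,60,90],[520,-115,60]):
    print(yaw,p,env.inverse_kinematics(p,[180,0,yaw]))
E
```

```text
0 [440, 262, 260] [ 1.13903539e-01  2.69456896e+01 -5.16431943e+01  1.16893256e+02
  2.80165090e+01  4.91550698e+01 -6.74766027e+01]
0 [407, 283, 100] [-38.4849747   33.52692261  -4.11233519 128.49837443   7.29328003
  18.18019972 -48.84775537]
0 [600, 150, 200] [  0.42695489  33.43518848 -29.53635451 107.78768635  22.73700766
  44.650593   -41.48056683]
0 [600, 60, 90] [ -0.9914916   39.37397984 -15.14814287 114.33921734  20.14284887
  28.77639993 -30.63397386]
0 [520, -115, 60] [ 14.77601703  39.28169378 -12.24514809 124.37672844  24.88448135
  18.60998375 -18.49057087]
180 [440, 262, 260] [  6.45367329  31.23256196 -62.81447568 116.58331066  35.00182125
  53.52344417 104.84363138]
180 [407, 283, 100] [ -0.74655073  48.55622609 -63.46286012 126.20176371  63.36794682
  48.61006908  73.46593924]
180 [600, 150, 200] [ 18.90126226  44.76805546 -63.18673095 106.66319652  46.85624525
  59.47531586 115.89378143]
180 [600, 60, 90] [ 26.75338691  54.63814009 -63.45941824 112.57405772  61.59784006
  56.03799678 111.61583109]
180 [520, -115, 60] [  -6.44737697   40.81435716   19.12772384  125.74795632  -40.19648983
   19.38036773 -133.18207616]
```

```bash
python3 - <<'E'
from cell import env
import cv2,pickle
out={}
for i,p in enumerate([[580,-40,260],[590,60,230],[440,262,240]]):
    env.goto(p,[180,0,0]); env.dwell(.3)
    c=env.calibration("wrist"); im=env.read_camera("wrist")
    out[i]=c; cv2.imwrite(f"pics/w{i+1}.png",im[:,:,::-1]); print(env.read_state()["t"],env.read_state()["eef_pos"])
out["S"]=env.calibration("scene");out["D"]=env.calibration("side")
pickle.dump(out,open("cal.pkl","wb"))
E
```

```text
3.2167 [579.99495667 -40.17789482 259.96906313]
4.0667 [590.1537017   59.01313345 230.25009418]
5.4083 [440.49011451 261.42015029 239.86920635]
```

View pics/w1.png

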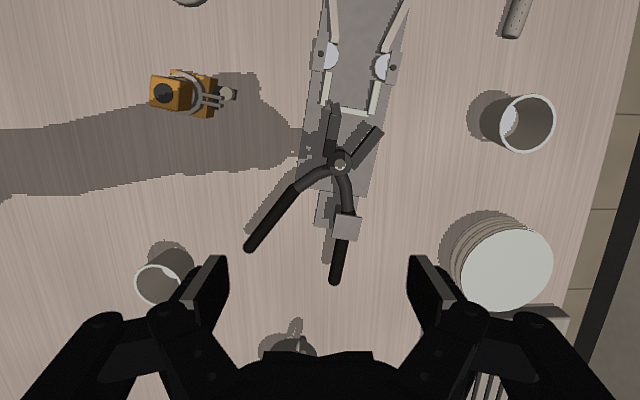

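View pics/w2.png

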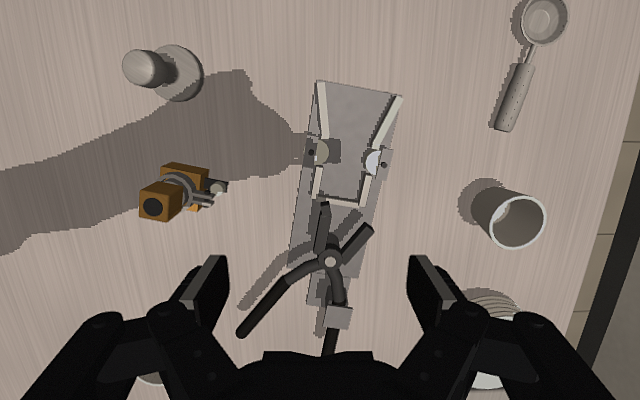

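View pics/w3.png

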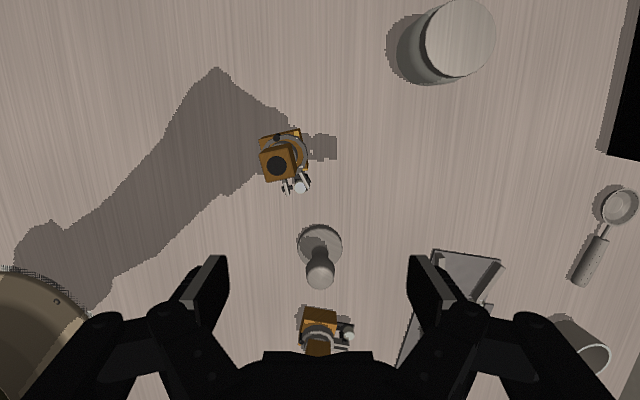

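```bash
python3 - <<'E'
import cv2,numpy as np
a=cv2.imread("pics/w3.png")[115:215,240:340];b=cv2.imread("pics/w1.png")[50:150,140:240]
f=lambda x:cv2.resize(x,(395,395),interpolation=cv2.INTER_CUBIC)
cv2.imwrite("pics/z1.png",np.hstack([f(a),f(b)]))
c=cv2.imread("pics/w2.png")[70:320,220:420]
cv2.imwrite("pics/z2.png",cv2.resize(c,(480,600),interpolation=cv2.INTER_CUBIC))
E
```

```text
(no output)
```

View pics/z1.png

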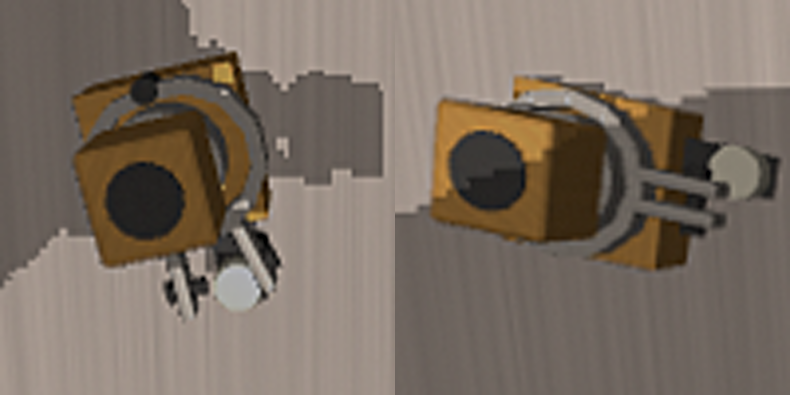

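View pics/z2.png

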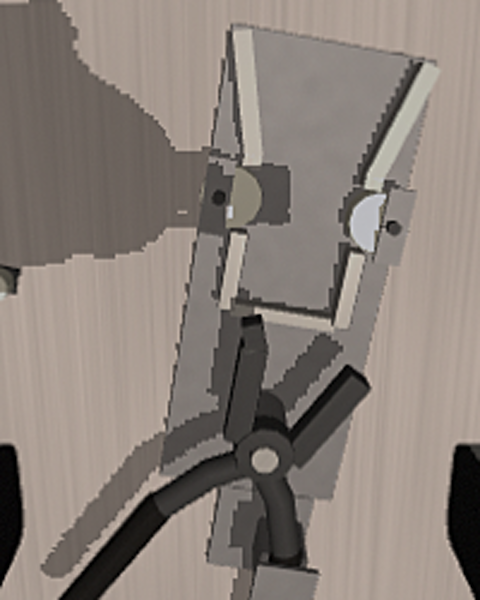

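```bash
python3 - <<'E'
from cell import env
import cv2,pickle
out=pickle.load(open("cal.pkl","rb"))
for i,p in ((4,[407,205,130]),(5,[615,5,170])):
    env.move_straight([p[0],p[1],200],300) if i==5 else env.goto([p[0],p[1],200],[180,0,0])
    env.move_straight(p,300)
    env.dwell(.3)
    c=env.calibration("wrist"); im=env.read_camera("wrist")
    out[i]=c; cv2.imwrite(f"pics/w{i}.png",im[:,:,::-1]); print(env.read_state()["t"],env.read_state()["eef_pos"])
    if i==4: env.move_straight([p[0],p[1],200],300)
pickle.dump(out,open("cal.pkl","wb"))
a=cv2.imread("pics/w4.png");b=cv2.imread("pics/w5.png")
E
```

```text
6.55 [407.5446469  205.15459446 131.04713786]
8.6417 [615.26401743   5.08785723 170.83773318]
```

View pics/w4.png

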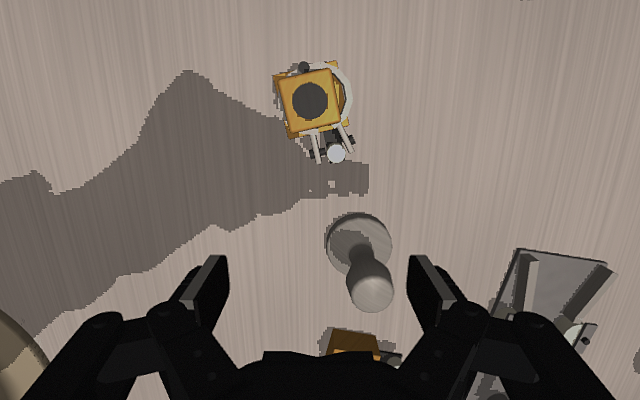

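View pics/w5.png

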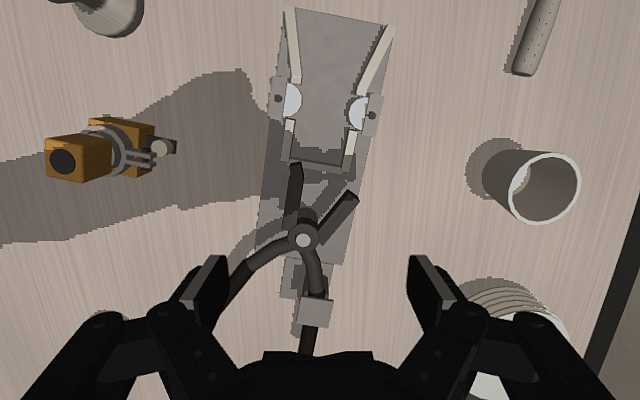

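w4 shows the open strainer (head at 310,100, ears near 325,150, splayed); w5 shows the channel (rollers 293,100 / 358,112, pivot 303,240). Zoom to pick corners.

```bash
python3 - <<'E'
import cv2,numpy as np
a=cv2.imread("pics/w4.png")[50:170,260:370]
cv2.imwrite("pics/z4.png",cv2.resize(a,None,fx=5,fy=5,interpolation=cv2.INTER_CUBIC))
b=cv2.imread("pics/w5.png")[0:180,255:405]
b=cv2.resize(b,None,fx=3.3,fy=3.3,interpolation=cv2.INTER_CUBIC)
cv2.imwrite("pics/z5.png",b)
hsv=cv2.cvtColor(cv2.imread("pics/w4.png"),cv2.COLOR_BGR2HSV)
print(hsv[115,285],hsv[80,330],hsv[80,337],hsv[78,279],hsv[131,296])
E
```

```text
[18 55 70] [ 19 156 178] [ 17 161 103] [ 17 166 115] [ 17 165 156]
```

View pics/z4.png

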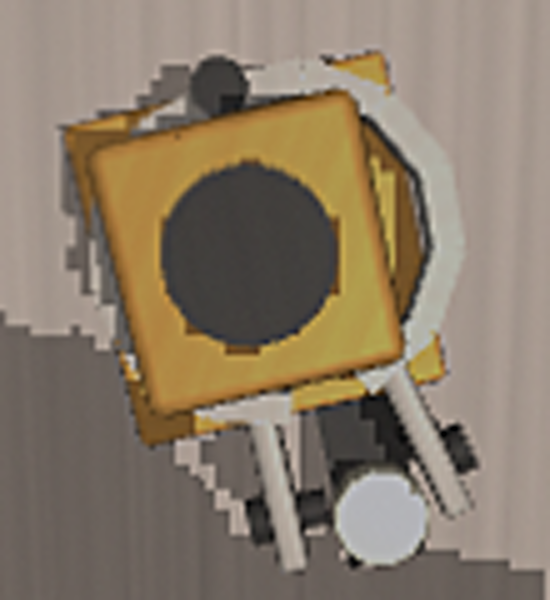

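View pics/z5.png

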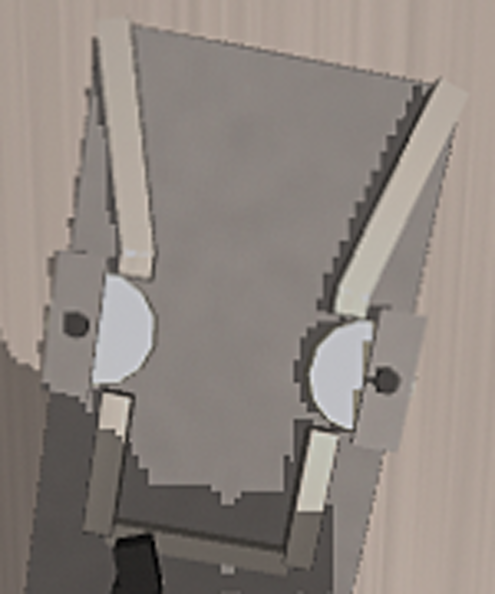

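```bash
python3 - <<'E'
import pickle
from h import *
C=pickle.load(open("cal.pkl","rb"))
z=np.array([(93,152),(350,92),(402,357),(160,412)])/5+[260,50]-.4
P=onplane(C[4],z,84)[:,:2]; print("head",P.round(1),"c",P.mean(0).round(2))
for i in range(4): print(np.linalg.norm(P[i-1]-P[i]).round(1),end=" ")
ex=((P[3]-P[0])+(P[2]-P[1]));ey=((P[1]-P[0])+(P[2]-P[3]))
print("yaw x",np.degrees(np.arctan2(ex[1],ex[0])),"yaw y-90",np.degrees(np.arctan2(ey[1],ey[0]))-90)
f=lambda L:np.array(L)/3.3+[255,0]-.35
L=onplane(C[5],f([(131,395),(118,520)]),20)[:,:2];Rr=onplane(C[5],f([(310,430),(288,550)]),20)[:,:2]
print("rails",L.round(1),Rr.round(1))
for a in(L,Rr): d=a[1]-a[0]; print("dir",np.degrees(np.arctan2(d[1],d[0])))
d=(L[1]-L[0])+(Rr[1]-Rr[0]);d/=np.linalg.norm(d);n=np.array([-d[1],d[0]])
print("gap",(L-Rr[0])@n,(Rr-L[0])@n)
st=f([(118,520),(286,548)])
for zz in(6,12,20,26): 
    s=onplane(C[5],st,zz)[:,:2]; e=s[1]-s[0]; print("stop",zz,s.round(1),np.degrees(np.arctan2(e[1],e[0]))-90)
e=onplane(C[5],f([(133,25),(430,82)]),6)[:,:2];print("mouth end",e.round(1),np.degrees(np.arctan2(*(e[1]-e[0])[::-1]))-90)
pins=f([(75,324),(386,380)])
for zz in(20,24,30): print("pins",zz,onplane(C[5],pins,zz)[:,:2].round(1))
print("flare ends",onplane(C[5],f([(130,22),(438,88)]),20)[:,:2].round(1))
print("piv",onplane(C[5],[(303,240)],54).round(1),tri(C[5],(303,240),C[2-1],(330,261)),tri(C[5],(303,240),C[0],(340,164)),tri(C[5],(303,240),C["D"],(369,210)))
E
```

```text
head [[388.6 293. ]
 [414.3 298.6]
 [419.9 272.8]
 [394.7 267.2]] c [404.38 282.88]
26.5 26.3 26.4 25.9 yaw x -77.1367925304563 yaw y-90 -77.58608149657209
rails [[596.6  67.2]
 [592.4  35. ]] [[642.6  58.4]
 [637.6  26.9]]
dir -97.3031098361251
dir -98.93080576439957
gap [-46.80855818 -46.35072122] [46.80855818 46.35072122]
stop 6 [[591.2  32.4]
 [638.2  24.5]] -99.61266606392927
stop 12 [[591.7  33.5]
 [637.7  25.7]] -99.61266606392927
stop 20 [[592.4  35. ]
 [637.1  27.4]] -99.61266606392928
stop 26 [[592.9  36.1]
 [636.6  28.7]] -99.61266606392925
mouth end [[597.8 155.7]
 [671.7 143.1]] -99.63945332125164
pins 20 [[582.9  84.7]
 [661.6  71.1]]
pins 24 [[583.3  84.7]
 [660.9  71.2]]
pins 30 [[584.1  84.7]
 [659.9  71.5]]
flare ends [[598.  152.8]
 [670.9 138.9]]
piv [[604.  -28.2  54. ]] (array([604.00437434, -28.93251669,  52.0571331 ]), np.float64(0.4585230790040861)) (array([604.20559199, -27.18186227,  56.30357591]), np.float64(0.3136846515894012)) (array([605.42395488, -27.50274417,  56.05378101]), np.float64(2.794277310681284))
```

```bash
python3 - <<'E'
from cell import env
import cv2
p=[404.4,282.9]
r=[180,0,12.6]
env.move_straight([615,5,220],300)
env.goto([p[0],p[1],190],r)
env.move_straight([p[0],p[1],76],150)
env.dwell(.2); s=env.read_state(); print(s["eef_pos"],s["eef_rot"],s["force"],s["t"])
env.grab(); s=env.read_state(); print(s["eef_pos"],s["grip_width"],s["force"],s["t"])
env.move_straight([p[0],p[1],110],100)
env.dwell(.2); s=env.read_state(); print(s["eef_pos"],s["grip_width"],s["force"],s["t"])
for n in("wrist","side"): cv2.imwrite(f"pics/g_{n}.png",env.read_camera(n)[:,:,::-1])
for q,zz in(([630.9,128.4],140),([630.9,128.4],82),([617.8,51.5],82)): print(env.inverse_kinematics([*q,zz],[180,0,-9.65]))
E
```

```text
[404.82560124 283.00898049  76.75306549] [-1.79962133e+02 -7.35322159e-02  1.25742435e+01] [-0.44849286 -0.05702624  0.18469032] 11.3833
[404.35445254 282.89499466  76.1276382 ] 27.308187199241004 [-0.56323033 -0.1250178   4.99937872] 11.9417
[404.13022355 282.73404356 109.34675263] 27.2076119672396 [ 0.52947985  0.41671323 -3.78006173] 12.6333
[ -1.33708964  38.3792759  -23.41933759 107.05235091  22.96316919
  39.23558857 -47.91112577]
[ -3.56419133  42.51125304 -20.10223153 108.78514411  25.20074207
  33.05540299 -49.83746154]
[  3.47036744  41.47343905 -20.51656245 112.01236391  26.66711675
  31.14306227 -45.10261793]
```

View pics/g_wrist.png

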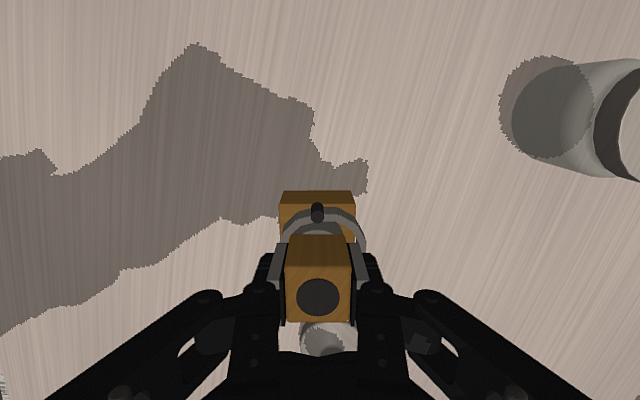

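View pics/g_side.png

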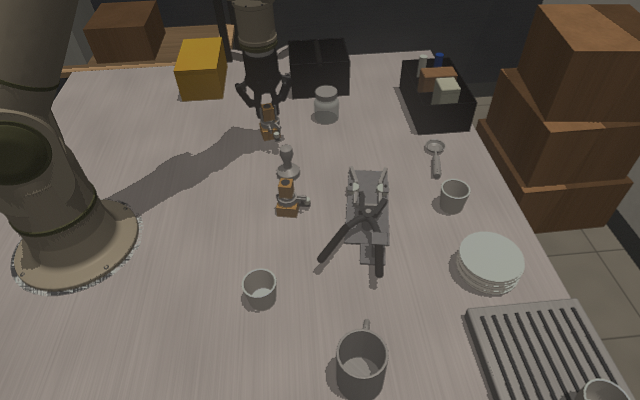

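```bash
python3 - <<'E'
from cell import env
import cv2
from h import *
c=env.calibration("wrist")
s=env.read_state()
print("head top in hand",onplane(c,[(318,297)],s["eef_pos"][2]-76.1+84)-s["eef_pos"])
env.move_straight([404.4,282.9,195],250)
r=[180,0,-9.65]
env.goto([630.9,128.4,195],r)
env.move_straight([630.9,128.4,100],150)
env.dwell(.2); s=env.read_state(); print(s["eef_pos"],s["eef_rot"],s["force"],s["t"])
for n in("wrist","side","scene"): cv2.imwrite(f"pics/m_{n}.png",env.read_camera(n)[:,:,::-1])
d=cv2.imread("pics/m_side.png")[120:300,270:430]; e=cv2.imread("pics/m_scene.png")[130:250,260:400]
cv2.imwrite("pics/mz.png",np.hstack([cv2.resize(d,(400,450),interpolation=3),cv2.resize(e,(400,450),interpolation=3)]))
E
```

```text
head top in hand [[0.59165733 0.09113017 7.9       ]]
[631.4523273  128.51053769 101.11592348] [-1.79961423e+02 -9.33100556e-02 -9.65970101e+00] [-0.15556912  0.45228471 -3.70055679] 15.275
```

View pics/m_wrist.png

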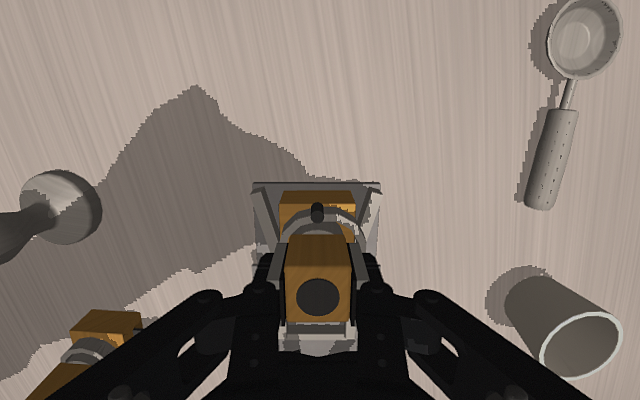

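View pics/mz.png

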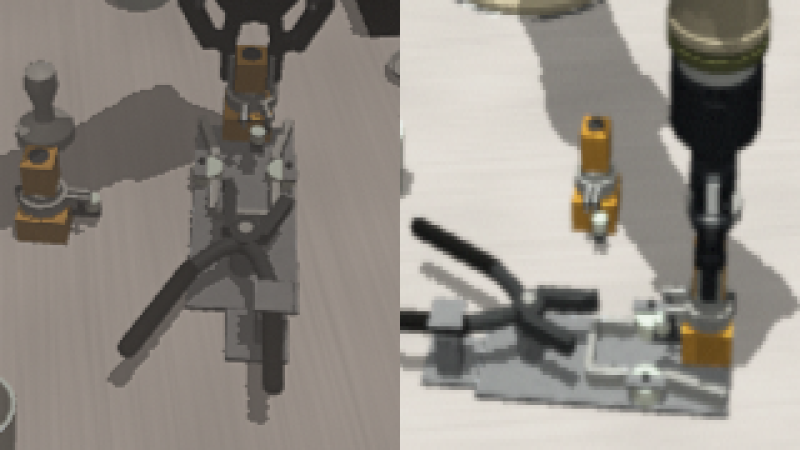

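```bash
python3 - <<'E'
from cell import env
import numpy as np
d=np.array([np.cos(np.radians(-99.65)),np.sin(np.radians(-99.65))]);n=np.array([-d[1],d[0]])
nest=np.array([617.8,51.5])
for z in (88,84.5,83,82.3):
    env.move_straight([*(nest-78*d),z],60); env.dwell(.15)
    s=env.read_state(); print(z,s["eef_pos"].round(2),s["force"].round(1),s["t"])
    if s["force"][2]>1: break
z+=.3
for k in range(78,35,-6):
    env.move_straight([*(nest-k*d),z],60); s=env.read_state()
    f=s["force"][:2]; print(k,"along",round((s["eef_pos"][:2]-nest)@d,1),"lat",round((s["eef_pos"][:2]-nest)@n,2),s["eef_pos"][2].round(2),"f al/lat/z",(f@d).round(1),(f@n).round(1),s["force"][2].round(1),s["torque"].round(2),s["t"])
    if abs(f@n)>15 or abs(f@d)>25: break
E
```

```text
88 [630.91 128.49  87.96] [ 0.6  0.3 -4.6] 15.925
84.5 [630.9  128.42  84.54] [ 0.7 -0.6 -4.7] 16.325
83 [630.9  128.41  83.  ] [ 0.4  0.2 -3.7] 16.725
82.3 [630.89 128.37  82.31] [ 0.6  0.9 -4.2] 17.125
78 along -78.0 lat 0.02 82.6 f al/lat/z -0.3 0.5 -4.9 [ 0.03 -0.04 -0.03] 17.375
72 along -71.0 lat 0.09 82.56 f al/lat/z 0.3 0.2 -5.1 [0.   0.04 0.07] 17.625
66 along -65.2 lat 0.07 82.57 f al/lat/z -0.4 -0.5 -4.6 [-0.03 -0.01 -0.02] 17.875
60 along -59.3 lat 0.07 82.59 f al/lat/z 0.5 0.9 -4.6 [-0.01 -0.06 -0.05] 18.125
54 along -53.9 lat 0.01 82.66 f al/lat/z -0.9 -1.0 -5.0 [ 0.21 -0.   -0.03] 18.375
48 along -48.0 lat 0.01 82.66 f al/lat/z -1.2 0.1 -3.8 [ 0.39 -0.04  0.02] 18.625
42 along -41.4 lat -0.04 82.53 f al/lat/z 0.3 0.8 -3.6 [ 0.04 -0.03 -0.02] 18.875
36 along -35.2 lat -0.06 82.51 f al/lat/z -0.6 -0.9 -4.5 [0.   0.02 0.02] 19.125
```

```bash
python3 - <<'E'
from cell import env
import numpy as np
d=np.array([np.cos(np.radians(-99.65)),np.sin(np.radians(-99.65))]);n=np.array([-d[1],d[0]])
nest=np.array([617.8,51.5]);z=82.4
for k in [30,24,18,12,8,6,4,3,2,1,0,-1,-2,-3,-4]:
    env.move_straight([*(nest-k*d),z],60); s=env.read_state()
    f=s["force"][:2]; print(k,"along",round((s["eef_pos"][:2]-nest)@d,1),"lat",round((s["eef_pos"][:2]-nest)@n,2),s["eef_pos"][2].round(2),"f al/lat/z",(f@d).round(1),(f@n).round(1),s["force"][2].round(1),s["torque"].round(2),s["t"])
    if abs(f@n)>15 or f@d<-18: break
E
```

```text
30 along -29.1 lat -0.06 82.33 f al/lat/z 1.5 -0.4 -4.5 [ 0.01 -0.   -0.03] 19.375
24 along -23.1 lat -0.04 82.36 f al/lat/z 0.5 0.1 -4.0 [-0.03  0.01  0.02] 19.625
18 along -17.1 lat -0.02 82.39 f al/lat/z 0.1 0.1 -4.3 [-0.03  0.02 -0.01] 19.875
12 along -11.1 lat 0.0 82.39 f al/lat/z 0.7 -0.0 -2.8 [-0.12  0.07 -0.03] 20.125
8 along -7.6 lat -0.0 82.39 f al/lat/z 0.1 -0.5 -3.5 [ 0.14 -0.01  0.  ] 20.375
6 along -6.0 lat 0.01 82.43 f al/lat/z -1.3 -0.3 -2.7 [ 0.39 -0.18 -0.02] 20.625
4 along -3.9 lat 0.0 82.39 f al/lat/z -2.1 -0.6 -4.9 [ 0.5   0.01 -0.02] 20.875
3 along -2.8 lat -0.0 82.38 f al/lat/z -1.8 -0.6 -3.6 [ 0.44 -0.09 -0.03] 21.125
2 along -1.6 lat -0.05 82.35 f al/lat/z -0.7 0.8 -4.1 [ 0.21 -0.    0.  ] 21.375
1 along -0.6 lat -0.06 82.35 f al/lat/z -0.7 -0.0 -4.3 [0.07 0.04 0.04] 21.625
0 along 0.4 lat -0.06 82.34 f al/lat/z 0.9 -0.8 -3.8 [-0.01  0.06  0.05] 21.875
-1 along 0.6 lat -0.04 82.39 f al/lat/z -2.4 -0.3 -5.3 [ 0.5   0.05 -0.1 ] 22.125
-2 along 0.9 lat -0.05 82.46 f al/lat/z -5.2 -0.8 -5.9 [ 1.44 -0.   -0.17] 22.375
-3 along 1.1 lat -0.06 82.52 f al/lat/z -7.2 -2.0 -5.7 [ 1.93  0.03 -0.14] 22.625
-4 along 1.5 lat -0.06 82.63 f al/lat/z -8.2 -1.0 -5.7 [ 2.26  0.01 -0.22] 22.875
```

```bash
python3 - <<'E'
from cell import env
import numpy as np,cv2
d=np.array([np.cos(np.radians(-99.65)),np.sin(np.radians(-99.65))]);n=np.array([-d[1],d[0]])
nest=np.array([617.8,51.5])
def rep(m):
    s=env.read_state();f=s["force"][:2]; print(m,"along",round((s["eef_pos"][:2]-nest)@d,1),s["eef_pos"][2].round(2),"f",(f@d).round(1),(f@n).round(1),s["force"][2].round(1),s["torque"].round(2),s["t"])
env.move_straight([*(nest+.6*d),82.2],30);rep("back")
env.move_straight([*(nest+.8*d),81.2],30);env.dwell(.1);rep("down")
for m in("side","scene","wrist"): cv2.imwrite(f"pics/n_{m}.png",env.read_camera(m)[:,:,::-1])
d=cv2.imread("pics/n_side.png")[120:300,270:430]; e=cv2.imread("pics/n_scene.png")[130:250,260:400]
cv2.imwrite("pics/nz.png",np.hstack([cv2.resize(d,(400,450),interpolation=3),cv2.resize(e,(400,450),interpolation=3)]))
E
```

```text
back along 0.8 82.32 f -1.7 -0.7 -2.6 [0.45 0.27 0.02] 23.1417
down along 0.8 82.2 f -1.5 -4.1 7.1 [ 0.41  0.85 -0.01] 23.4917
```

View pics/nz.png

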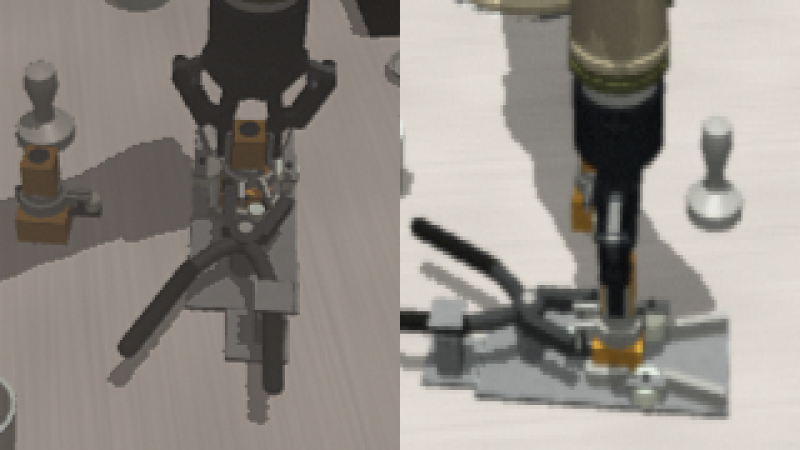

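View pics/n_wrist.png

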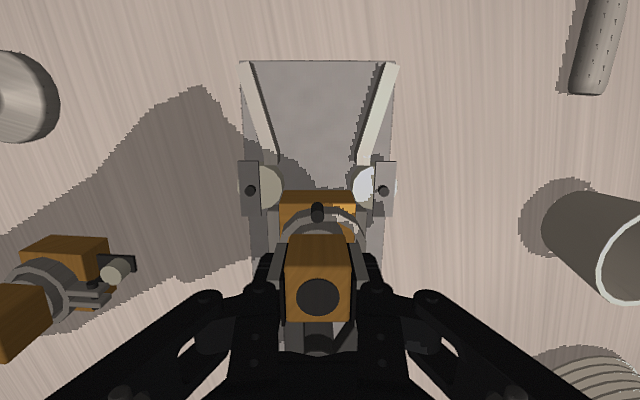

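```bash
python3 - <<'E'
from cell import env
import numpy as np,cv2,pickle
d=np.array([np.cos(np.radians(-99.65)),np.sin(np.radians(-99.65))])
nest=np.array([617.8,51.5])
p=nest+.6*d
env.move_straight([*p,82.0],30)
env.open_gripper(); print(env.read_state()["force"],env.read_state()["t"])
env.move_straight([*p,130],150)
env.goto([*(nest-35*np.array([0,1])),190],[180,0,-9.65]); env.dwell(.3)
c=env.calibration("wrist");s=env.read_state();print(s["eef_pos"],s["t"])
pickle.dump(c,open("c6.pkl","wb"))
for m in("wrist","side"): cv2.imwrite(f"pics/r_{m}.png",env.read_camera(m)[:,:,::-1])
im=cv2.imread("pics/r_wrist.png")
E
```

```text
[-0.1078331  -0.475894    0.58063594] 24.4917
[617.29091401  17.22281899 188.8630682 ] 25.6417
```

View pics/r_wrist.png

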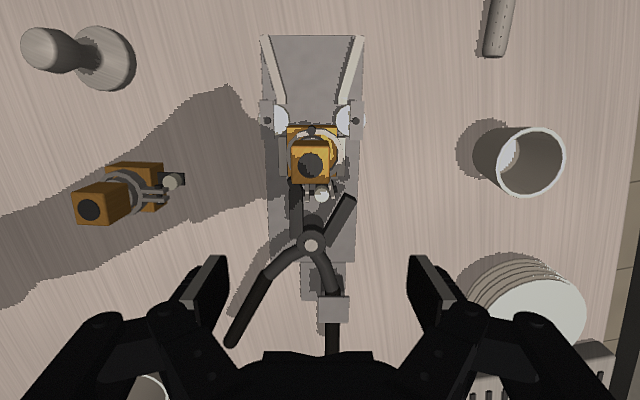

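```bash
python3 - <<'E'
import pickle
from h import *
c=pickle.load(open("c6.pkl","rb"))
h=onplane(c,[(310,164.5)],90)[0];pv=onplane(c,[(311,244)],54)[0]
d=np.array([np.cos(np.radians(-99.65)),np.sin(np.radians(-99.65))]);n=np.array([-d[1],d[0]])
print(h,pv,(pv-h)[:2]@d,(pv-h)[:2]@n)
H=onplane(c,[(268,277),(250,310),(232,343)],44)[:,:2]
for q in H: print(q.round(1),"rel pivot along",((q-pv[:2])@d).round(1),"lat",((q-pv[:2])@n).round(1))
for q in ([520,-115,60],[560,-150,60],[540,-150,60]): print(env.inverse_kinematics(q,[180,0,-9.65])) if 0 else None
im=cv2.imread("pics/r_wrist.png")[90:210,260:370]
cv2.imwrite("pics/rz.png",cv2.resize(im,None,fx=5,fy=5,interpolation=cv2.INTER_CUBIC))
im=cv2.imread("pics/r_side.png")[130:330,230:420]
cv2.imwrite("pics/rsz.png",cv2.resize(im,None,fx=3,fy=3,interpolation=cv2.INTER_CUBIC))
E
```

```text
[618.05775679  51.60542492  90.        ] [604.21409189 -27.06566465  54.        ] 79.87850522471244 -0.4602127557225058
[555.7 -59.9] rel pivot along 40.5 lat -42.3
[529.2 -94.7] rel pivot along 79.3 lat -62.6
[ 500. -133.] rel pivot along 121.9 lat -85.0
```

View pics/rz.png

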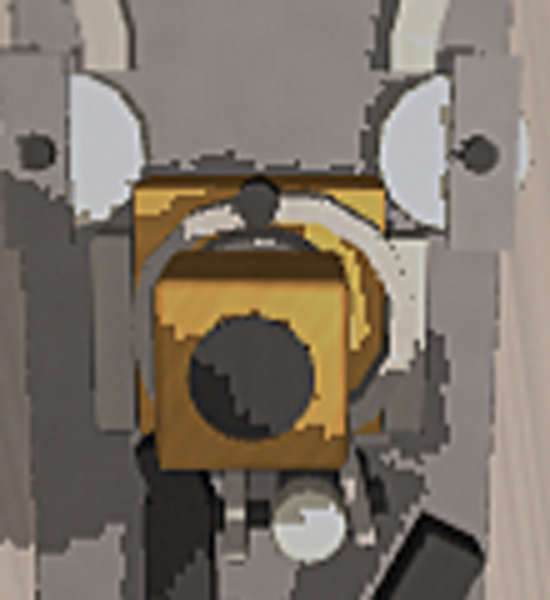

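View pics/rsz.png

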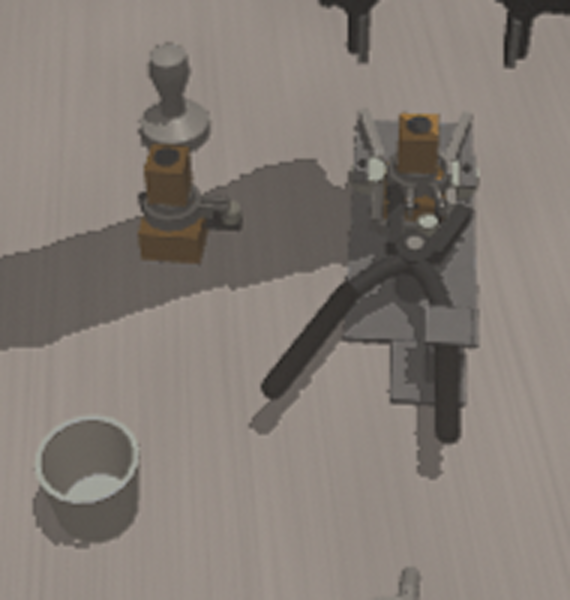

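```bash
cat > push.py <<'E'
import numpy as np
Y=-99.65
d=np.array([np.cos(np.radians(Y)),np.sin(np.radians(Y))]);n=np.array([-d[1],d[0]])
pv=np.array([604.2,-27.3])
def pose(delta,off,z=50):
    a=np.radians(-27.7); B=np.array([90.9,-68.7]); m=np.array([-np.sin(a),np.cos(a)])
    v=B-m*off
    c,s=np.cos(delta),np.sin(delta); v=np.array([c*v[0]-s*v[1],s*v[0]+c*v[1]])
    p=pv+v[0]*d+v[1]*n
    return [*p,z],[180,0,Y+90-27.7+np.degrees(delta)]
E
python3 - <<'E'
from cell import env
from push import *
import cv2
for a in((0,45,150),(0,45),(.47,20)):
    p,r=pose(*a); print(np.round(p,1),np.round(r,1),env.inverse_kinematics(p,r))
env.grab(); print(env.read_state()["grip_width"])
p,r=pose(0,45,150); env.goto(p,r)
p,r=pose(0,45,50); env.move_straight(p,150)
env.dwell(.2); s=env.read_state(); print(s["eef_pos"],s["force"],s["t"])
for m in("wrist","side"): cv2.imwrite(f"pics/p_{m}.png",env.read_camera(m)[:,:,::-1])
im=cv2.imread("pics/p_side.png")[130:330,230:420]
cv2.imwrite("pics/psz.png",cv2.resize(im,None,fx=3,fy=3,interpolation=cv2.INTER_CUBIC))
E
```

```text
[485.5 -78.1 150. ] [180.    0.  -37.4] [ 14.01195256  28.7591229  -15.92479087 126.64392865  17.16976237
  26.5630042  -52.82995685]
[485.5 -78.1  50. ] [180.    0.  -37.4] [  8.04583411  39.02669474  -7.97532716 130.05483077  24.31818733
  12.24868869 -59.34254755]
[ 545.9 -130.9   50. ] [180.    0.  -10.4] [ 18.42818911  41.53806017 -15.85304698 120.61714725  29.56816889
  21.53634601 -31.81501962]
0.19816027529348296
[485.97461859 -78.2302004   50.83747732] [-0.44172678  0.10487641  0.33526662] 28.2333
```

View pics/p_wrist.png

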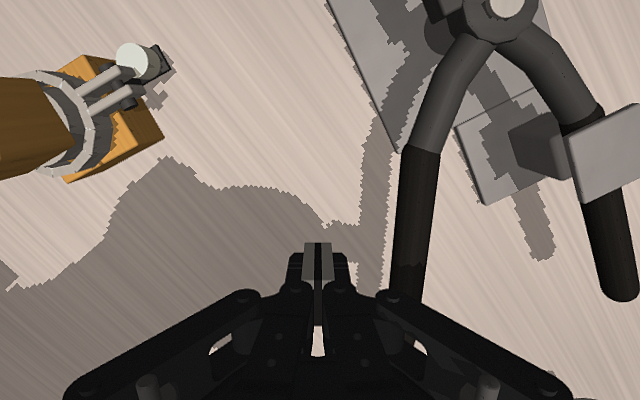

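View pics/psz.png

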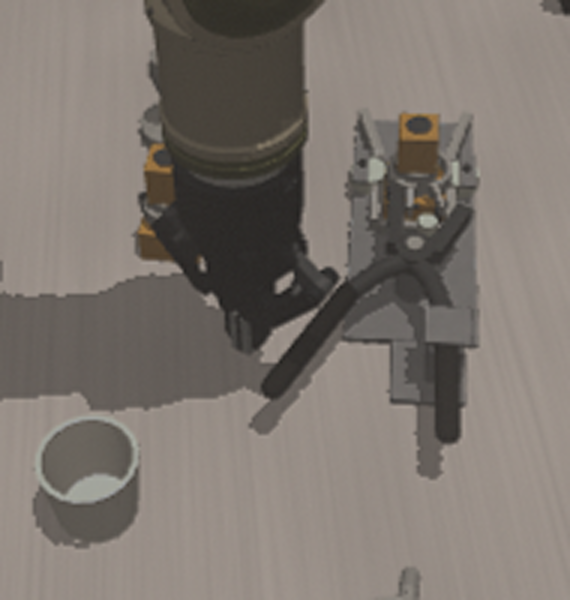

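```bash
python3 - <<'E'
from h import *
import pickle
C=pickle.load(open("cal.pkl","rb"))["D"]
px=[(230+u/3,130+v/3) for u,v in((245,347),(228,345),(268,345),(312,303),(332,285),(322,270),(170,225),(150,215))]
t=np.array([486,-78.2,50.8]);a=np.radians(-37.4);x=np.array([np.cos(a),np.sin(a),0]);y=np.array([-x[1],x[0],0])
for r in rays(C,px):
    k=(t-C["eye"])@y/(r@y); P=C["eye"]+k*r; print("s",((P-t)@x).round(1),"z",P[2].round(1))
E
```

```text
s -1.2 z 19.0
s -15.2 z 11.9
s 17.5 z 33.2
s 51.3 z 95.9
s 65.2 z 120.6
s 58.3 z 129.9
s -53.5 z 107.9
s -69.1 z 108.7
```

```bash
python3 - <<'E'
from cell import env
from push import *
import cv2
p,r=pose(0,45,56); env.move_straight(p,80)
p,r=pose(0,24,56); env.move_straight(p,60)
s=env.read_state(); print(s["eef_pos"],s["force"],s["t"])
for de in np.arange(.04,.37,.04):
    p,r=pose(de,24,56); env.move_straight(p,60,rotation=r)
    s=env.read_state(); a=np.radians(r[2]); m=np.array([np.cos(a),np.sin(a)])
    f=s["force"]; print(round(de,2),"push",(f[:2]@m).round(1),"z",f[2].round(1),f.round(1),s["t"])
    if np.linalg.norm(f)>15: break
for m in("wrist","side"): cv2.imwrite(f"pics/q_{m}.png",env.read_camera(m)[:,:,::-1])
im=cv2.imread("pics/q_side.png")[130:330,230:420]
cv2.imwrite("pics/qsz.png",cv2.resize(im,None,fx=3,fy=3,interpolation=cv2.INTER_CUBIC))
E
```

```text
[502.30046242 -91.14653914  55.836578  ] [ 0.00506669  0.44517747 -0.61839026] 29.0833
0.04 push -0.9 z -0.3 [-0.8  0.4 -0.3] 29.3333
0.08 push 0.1 z -0.1 [ 0.3  0.3 -0.1] 29.5833
0.12 push -0.2 z -0.9 [-0.5 -0.4 -0.9] 29.8333
0.16 push 0.3 z -0.4 [ 0.3 -0.1 -0.4] 30.0833
0.2 push -0.6 z -0.3 [-0.2  0.8 -0.3] 30.3333
0.24 push -1.9 z -0.5 [-1.9  0.4 -0.5] 30.5833
0.28 push -4.5 z 1.2 [-3.8  2.5  1.2] 30.8333
0.32 push -6.0 z 2.1 [-5.1  3.6  2.1] 31.0833
0.36 push -4.4 z 0.4 [-4.   1.9  0.4] 31.3333
```

View pics/q_wrist.png

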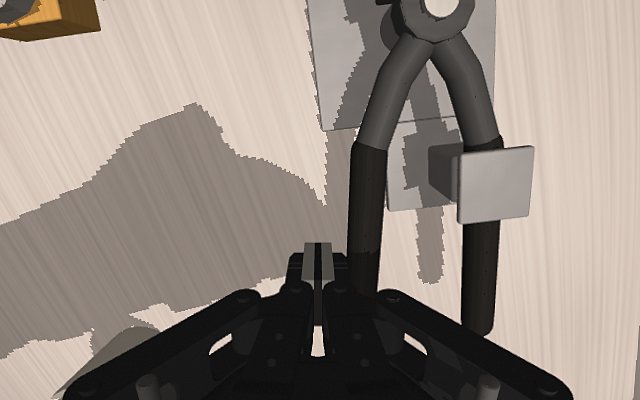

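View pics/qsz.png

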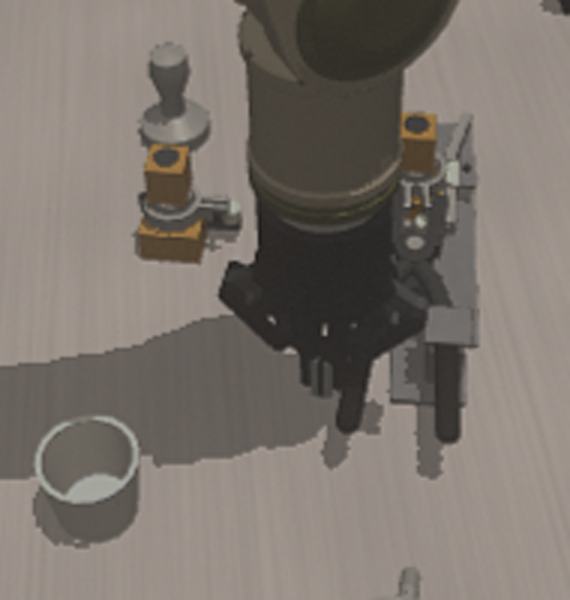

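```bash
python3 - <<'E'
from cell import env
from push import *
for de in np.arange(.38,.56,.02):
    p,r=pose(de,24,56); env.move_straight(p,40,rotation=r)
    s=env.read_state(); a=np.radians(r[2]); m=np.array([np.cos(a),np.sin(a)])
    f=s["force"]; pf=f[:2]@m; print(round(de,2),"push",pf.round(1),"z",f[2].round(1),f.round(1),s["t"])
    if pf<-11: break
E
```

```text
0.38 push -2.6 z -1.9 [-2.7 -0.3 -1.9] 31.6833
0.4 push -0.6 z -0.0 [-0.5  0.3 -0. ] 31.9333
0.42 push 1.0 z -0.9 [ 0.9 -0.7 -0.9] 32.1833
0.44 push 0.6 z -0.6 [ 0.4 -0.8 -0.6] 32.4333
0.46 push -0.2 z -0.4 [-0.4 -0.7 -0.4] 32.6833
0.48 push -1.1 z 0.3 [-1.1  0.1  0.3] 32.9333
0.5 push -5.8 z 2.6 [-5.3  3.5  2.6] 33.1833
0.52 push -12.1 z 6.5 [-11.4   5.5   6.5] 33.4333
```

```bash
python3 - <<'E'
from cell import env
from push import *
import cv2,pickle
p,r=pose(.5,50,56); env.move_straight(p,80,rotation=r)
env.move_straight([*p[:2],190],200)
env.goto([617.8,14,190],[180,0,-9.65]); env.dwell(.3)
c=env.calibration("wrist"); pickle.dump(c,open("c7.pkl","wb"))
cv2.imwrite("pics/f_wrist.png",env.read_camera("wrist")[:,:,::-1])
cv2.imwrite("pics/f_side.png",env.read_camera("side")[:,:,::-1])
print(env.read_state()["t"],env.read_state()["force"])
im=cv2.imread("pics/f_wrist.png")[70:280,220:420]
cv2.imwrite("pics/fz.png",cv2.resize(im,None,fx=2.85,fy=2.85,interpolation=3))
E
```

```text
35.875 [ 0.08899845 -0.48687417  0.56393055]
```

View pics/fz.png

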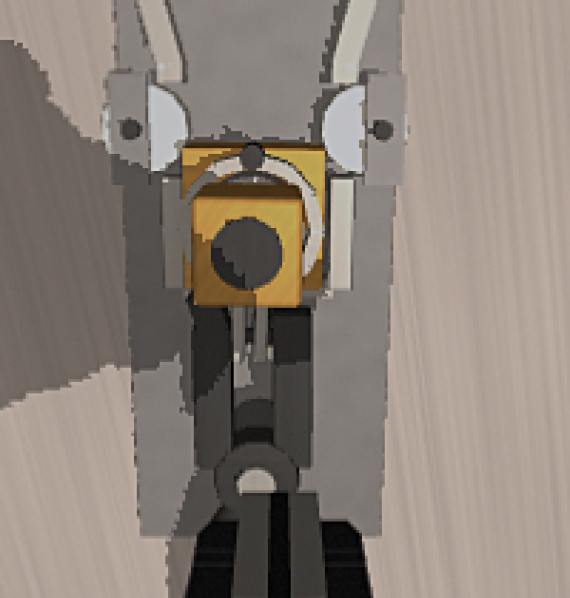

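View pics/f_side.png

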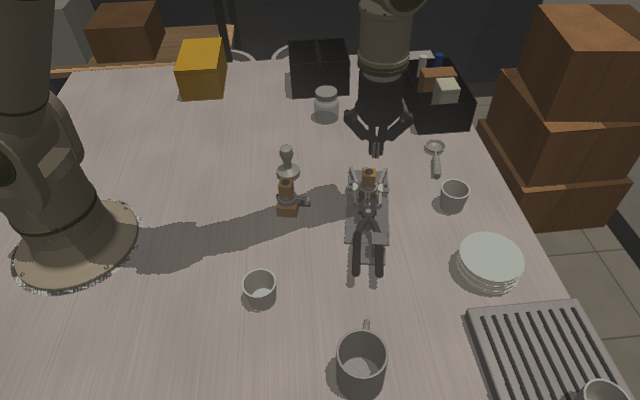

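```bash
python3 - <<'E'
from cell import env
import pickle
from h import *
c=pickle.load(open("c7.pkl","rb"))
print("head",onplane(c,[(220+248/2.85,70+254/2.85)],90))
env.open_gripper(); env.dwell(.3)
s=env.read_state();print(s["t"],s["force"],s["grip_width"])
env.finish_job()
E
```

```text
head [[617.11077437  51.07447143  90.        ]]
36.9583 [0.62242104 0.18564145 0.97174057] 85.29503577654252
the job is handed in; nothing more can be done
```

The strainer is standing home in the channel with its clamp shut. I handed the job in at about 37 s, under the 61 s limit; no verdict was reported.

- **Strainer choice:** The wrist views showed the far strainer at about (404, 283) mm with splayed ears, so I took that one. The near one at about (443, 44) mm had parallel ears and was left alone.
- **Loading:** I gripped it by the head, lowered it into the mouth with the ears towards the pliers and pushed it along the channel. The push rose and then dropped past the rollers, and the end stop then took 8 N. After release, its axis measured 79.9 mm from the pivot (80 expected), and the ears were still open.
- **Clamping:** With the fingers closed, I pushed the loose handle round its arc. The force peaked at about 6 N, dropped to about 0 at the snap, then rose again at the closed stop.
- **Last checks:**
  - The ears are parallel and shut.
  - The head centre is at (617.1, 51.1) mm, about 1 mm from my nest estimate of (617.8, 51.5).
  - The rollers are closed behind the foot.
  - The gripper is open well above everything.
  - The finished strainer, tamper, cup, jug and jar look unmoved in the side picture. I judged that by eye and did not measure them.

No check failed. One reading was off: at release, I could feel only about 2 N along the channel at the rollers, against the 5 to 12 N you stated. The pictures confirmed the foot was past them.

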